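# Stack a module on its separator and bring its mark into the inspection mirror

### The job

Lay the brown separator sheet centred on the lower module in the stacking fixture, then set the upper module centred on the separator with its heat-sink end towards the mirror; set both down square and gently, without dropping them, and let go. Then grip the tab on top of the sprung inspection mirror and turn it until the stand's camera sees the paper mark on the heat sink in the middle of the mirror, and finish while still holding the mirror at that angle. Leave everything else on the bench alone.

Things in the scene. Friction and masses are not known exactly. Their poses are not given: they have to be found in the camera images.
- nest: stacking fixture fixed to the bench: 130 x 90 x 6 mm base plate with a narrow 80 x 34 mm pedestal carrying the lower module, a bare circuit board 100 x 50 mm and 8 mm thick whose flat top is 38 mm above the bench. Origin: centre of its underside. x runs along the 100 mm length, towards the end that faces the mirror; y across; z up
- nest_top (a point): centre of the lower module's flat top, 38 mm above the bench; axes as the nest
- sheet: separator: plain stiff brown fibre sheet, 110 x 56 x 5 mm. Origin: centre of its underside; x along its 110 mm length (either way round will do), z up. It starts flat on one of two wooden rests, each 80 x 30 mm and 25 mm high, so that it overhangs the rest on all sides. 60 g
- board: upper module: circuit board 100 x 50 x 8 mm with components on top, all lower than 34 mm above its underside and at least 6 mm in from its long sides. An upright aluminium heat sink, 38 mm wide, stands along one short end, its outer face flush with that end. Origin: centre of the underside; x along the 100 mm length towards the heat-sink end, y across, z up. It starts flat on the other wooden rest, overhanging it on all sides. 150 to 310 g
- mark (a point): centre of the round paper mark, 20 mm across with a dark dot, on the outer face of the heat sink: in the board's frame 50 mm along x, 21 mm above the underside
- stand: inspection stand fixed to the bench: a mirror that swivels about a vertical axis through this origin (underside, bench level), and a small black camera on a post 207 mm away along the stand's x axis (front of its lens, 90 mm above the bench), looking straight back at the mirror, its optical axis along -x of the stand; z up
- glass (a point): point on the swivel axis at the height of the middle of the mirror glass (60 mm wide, 50 mm high, in a black frame whose top is 110 mm above the bench). Its x axis is the outward normal of the reflecting face and turns with the mirror; the face lies 5 mm in front of the axis, which may be neglected
- tab (a point): grip tab on top of the mirror frame, centred on the swivel axis, for gripping from above: upright black plate 10 mm thick (along this point's x, the mirror normal), 34 mm long (y), rising from 110 to 152 mm above the bench. This point is 140 mm above the bench
- mirror (a joint): swivel angle of the mirror (rad): 0 at its spring rest, growing anticlockwise seen from above, stop at 1.3. A light spring (0.06 N m per rad) returns it to 0 when let go. The mark comes into view somewhere between 0.2 and 1.1, always by turning anticlockwise from rest
- sight (a point): not a visible thing: the stand camera's line of sight after the mirror. Origin on the swivel axis, 77 mm above the bench; its level x axis points where the camera is looking by way of the mirror, that is the direction towards the lens mirrored about the glass normal, so it turns two radians for each radian of mirror. The mark is in the middle of the view when it lies straight along this x axis (y = 0), seen from above; heights need no adjustment
- spool: bystander: metal reel of solder, 56 mm across, 42 mm tall, standing on end. Origin: centre of its underside
- can: bystander: tin can, 54 mm across, 75 mm tall. Origin: centre of its underside
- jar: bystander: small jar, 44 mm across, 45 mm tall. Origin: centre of its underside
- driver: bystander: screwdriver lying on the bench, its length along its x axis
- mug: bystander: white mug, 76 mm across, 85 mm tall. Origin: centre of its underside
- capcan: bystander: bare aluminium cylinder (a large capacitor), 35 mm across, 50 mm tall. Origin: centre of its underside
Not all that is in view belongs to the job. Of the things like the sheet, leave any that is pink; of the rest the larger one is meant.

How it is judged:
By the outcome, as a careful person would: the job done as asked, in the order asked, and still so for the second after the job is handed in, while the arm keeps its last pose, push and grip.
It also fails if it takes over 64 s, if anything falls off the work surface, if the arm or the gripper's body presses on something with over 40 N, if the wrist force passes 120 N, or if a joint passes its speed limit or range.

### The arm

A 6-joint arm with a two-finger parallel gripper is mounted at the origin on the work surface. World frame = base frame: x ahead of the robot, y to its left, z up, the work surface at z = 0. Lengths are in mm, angles in degrees, forces in N, time in s.
With the tool pointing down it reaches from about 300 to 850 mm from the base axis. Payload 4.2 kg.
Tool frame: the origin (TCP) lies between the finger pads; the fingertips stand ahead of it and the grasp point (between the pads) lies 3 mm ahead of it (nose_length is the z of the fingertips in the tool frame, in mm); z points along the fingers, y is the line along which they close (so a half turn about z gives the same grasp; the last joint's range is limited). The gripper opens to 91 mm and grips with 3 to 60 N. Pads are 32 mm wide; open, the fingers measure 118 mm over their backs; the gripper's body (76 mm by 178 mm) begins 60 mm behind the grasp point.
Start: joints at [63.999, 18.312, 89.639, -0, 72.044, -1.146], TCP at [241.689, 521.754, 235.976] pointing down, gripper open.
Joint ranges: [-177.97, 177.97], [-48.28, 115.42], [12.27, 149.76], [-77.06, 257.06], [2.81, 150.46], [-146.56, 146.56]. Speed limits (degrees/s): [147.25, 147.25, 180, 180, 180, 180].

### API

Orientations are given as [roll, pitch, yaw] about the fixed x, y, z axes, in that order (R = Rz(yaw) Ry(pitch) Rx(roll)).
In Python, from workcell import state, grab_frame, camera_params, job_done, nose_length gives the robot as it stands.
- The arm moves only by the tool step_arm, never from a script. Its argument "plan" is a list that holds one entry, the list of rows, each a list of 5 numbers: the shift along the tool's x, y, z in cm, then the turn about the tool's z in rad, then the opening, from 0 (shut) to 1 (fully open). In form: [[[x, y, z, turn, gripper], ...]]. A call has 1 to 20 rows; each row is the pose to reach, as a shift and turn from the pose commanded when the call began, along the tool's axes at that moment; what a row does not reach only later rows make up. A row lasts 1/8 s, in which the tool goes at most 62.5 mm and 10.7 degrees, less where a joint would pass 70% of its speed; a pose out of reach is approached as far as the arm can. A call with a gripper value outside its range is refused whole. The fingers move at their own pace and stop on an object; "newtons" is the grip in N (left out, the last holds). Time passes only in rows, so rows that repeat a pose let the fingers close. It gives the time, the measured TCP pose, the force, the opening and the grip force at its end, in the units of the state.
- state(): the state, without advancing time (a new reading comes with each control period).
- grab_frame(name): name is "scene" or "top" or "wrist"; returns the picture (400x640x3 uint8, blue, green, red); there is no depth.
- camera_params(name): a dict with "camera_matrix" (3x3 intrinsics, pixels), "k1" (the pictures are not rectified: a ray, as slopes to the right and down, at radius r is drawn at 1 + k1 r^2 times it, then the intrinsics apply), "R" (3x3) and "t" (3): a world point X has camera coordinates R X + t; the wrist camera has in their place "mount" (4x4, takes a point from camera to tool coordinates, whose origin is the TCP and whose axes are the flange's). Camera axes: x right, y down, z forward; pixel columns grow to the right and rows downward; lengths in mm; the calibration is good to about 2 mm. A picture is of the moment at which its call begins: read the wrist's pose just before it. camera_params takes no time and is no camera call.
- job_done(): hands the job in; it is judged then, once.
The state is a dict: "time_s": time; "qpos": joint angles; "qvel": joint speeds; "effort": joint torques, N m; "ee_pos": TCP position; "ee_rot": TCP orientation; "force": force on the tool from outside, world axes, zero at the start; "torque": the same for the moment, N m; "gripper_width": finger opening in mm; "gripper_force": force on a finger pad.
Only numpy, scipy, OpenCV 4.12 (cv2) and the standard library are available. Lean on these libraries where they do the work, as an engineer would, in place of code of your own. Each camera call takes 0.05 s, during which the arm holds its last target. There are 200 camera calls.

## Working session

There is one attempt and no reset: what is moved stays moved. The work goes in short steps, Python scripts to look and compute and a tool call to move; the robot and the scene stay as the last step left them, time stands still between calls to the robot, and variables do not carry over. Pictures are saved under pics/ and viewed, at most 10 in all, crops included, and the job is handed in when it is done.

Besides the shell and the picture viewer there is one more tool, called after "Emit:" in YAML: its name, and indented under it one key for each argument. step_arm: Moves the arm, as the interface text tells. Its arguments: {"type":"object","properties":{"plan":{"type":"array","items":{"type":"array","items":{"type":"array","items":{"type":"number"}}}},"newtons":{"type":"number"}},"required":["plan"]}

```bash
mkdir -p pics; ls; cat > h.py <<'E'
import numpy as np, cv2
from workcell import *
from scipy.spatial.transform import Rotation as Ro
def cam(name, st=None):
    p=camera_params(name); K=np.array(p["camera_matrix"]); k1=p["k1"]
    if name=="wrist":
        M=np.array(p["mount"]); T=np.eye(4); T[:3,:3]=Ro.from_euler('xyz',st["ee_rot"],degrees=True).as_matrix(); T[:3,3]=st["ee_pos"]
        W=np.linalg.inv(T@M); R,t=W[:3,:3],W[:3,3]
    else: R,t=np.array(p["R"]),np.array(p["t"])
    return K,k1,R,t
def ray(c,uv):
    K,k1,R,t=c; d=np.linalg.solve(K,[uv[0],uv[1],1.])[:2]; s=d.copy()
    for _ in range(20): s=d/(1+k1*(s@s))
    return -R.T@t, R.T@np.array([s[0],s[1],1])
def onz(c,uv,z):
    o,d=ray(c,uv); return o+d*(z-o[2])/d[2]
def proj(c,X):
    K,k1,R,t=c; q=R@np.array(X,float)+t; s=q[:2]/q[2]; s=s*(1+k1*(s@s)); return (K@[s[0],s[1],1])[:2]
E
python3 - <<'E'
from h import *
for n in ("scene","top","wrist"):
    s=state(); cv2.imwrite(f"pics/{n}0.png",grab_frame(n)); p=camera_params(n)
    print(n,{k:np.round(v,3).tolist() for k,v in p.items()})
    if n!="wrist": print(-np.array(p["R"]).T@np.array(p["t"]))
print(s, nose_length if not callable(nose_length) else nose_length())
E
```

```text
pics
scene {'camera_matrix': [[377.183, 0.0, 321.873], [0.0, 377.183, 204.542], [0.0, 0.0, 1.0]], 'k1': -0.007, 'R': [[0.702, 0.712, -0.008], [0.568, -0.566, -0.598], [-0.43, 0.415, -0.802]], 't': [-312.883, -243.245, 1251.085]}
[ 896.07365569 -433.9131789   855.01459215]
top {'camera_matrix': [[385.341, 0.0, 315.707], [0.0, 385.341, 200.37], [0.0, 0.0, 1.0]], 'k1': -0.079, 'R': [[0.006, -1.0, 0.013], [-0.989, -0.008, -0.15], [0.15, -0.012, -0.989]], 't': [-56.231, 502.438, 1125.897]}
[ 328.61182552  -38.77240015 1189.01717748]
wrist {'camera_matrix': [[339.521, 0.0, 319.56], [0.0, 339.521, 198.881], [0.0, 0.0, 1.0]], 'k1': -0.036, 'mount': [[0.001, -0.97, -0.242, 68.867], [1.0, 0.001, -0.001, 0.241], [0.001, -0.242, 0.97, -149.515], [0.0, 0.0, 0.0, 1.0]]}
{'time_s': 0.1, 'qpos': array([ 6.40002009e+01,  1.83478507e+01,  8.96993620e+01, -9.68528183e-04,
        7.20434867e+01, -1.14708367e+00]), 'qvel': array([ 0.04849524, -0.08803996, -0.13638997, -0.02222621, -0.02024427,
        0.02303701]), 'effort': array([ 1.81836080e-03, -4.13333023e+01, -2.32509363e+01,  7.29967863e-02,
        4.21548577e-02, -4.35100003e-05]), 'ee_pos': array([241.49793779, 521.37071744, 235.20596605]), 'ee_rot': array([-1.79909300e+02, -8.95022520e-04,  1.55147583e+02]), 'force': array([ 0.31250296, -0.04264028,  0.46678621]), 'torque': array([-0.01491197,  0.00217964, -0.00380365]), 'gripper_force': 0.0, 'gripper_width': 91.2072924285147} 22.0
```

View pics/top0.png

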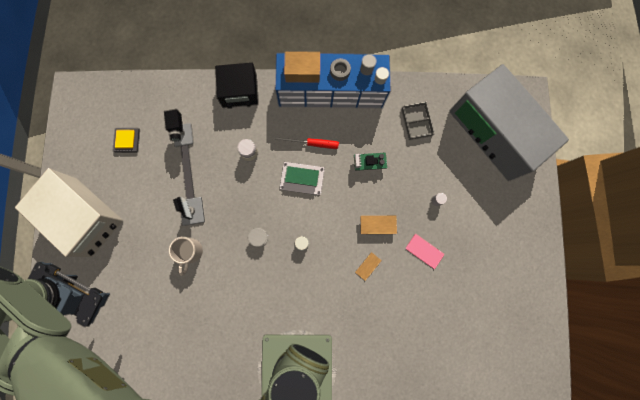

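View pics/scene0.png

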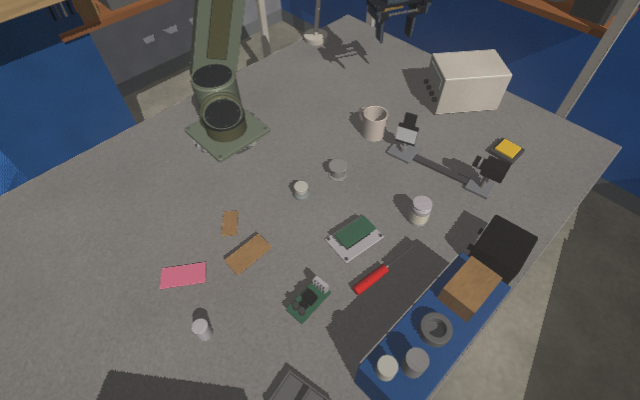

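The top view has three sheet-like things: a brown one at (378,225), a smaller brown one at (369,265), and a pink one at (425,251). The large brown one fits the description. The board is at (371,161), the nest at (302,177), the mirror at (187,208) and the stand camera at (175,122).

```bash
python3 - <<'E'
from h import *
t=cv2.imread("pics/top0.png"); s=cv2.imread("pics/scene0.png")
a=cv2.resize(t[140:285,270:450],None,fx=3.3,fy=3.3,interpolation=cv2.INTER_CUBIC)[:, :]
cv2.imwrite("pics/crop1.png",a)
c=cam("top")
hsv=cv2.cvtColor(t,cv2.COLOR_BGR2HSV)
m=cv2.inRange(hsv,(8,100,60),(22,255,255)); m[:200]=0; m[290:]=0
for k in cv2.findContours(m,0,2)[0]:
    if cv2.contourArea(k)>80:
        r=cv2.minAreaRect(k); P=np.array([onz(c,p,30) for p in cv2.boxPoints(r)])
        print("brown",r[0],P.mean(0).round(1),np.linalg.norm(P-np.roll(P,1,0),axis=1).round(0),[np.degrees(np.arctan2(*(P[i+1]-P[i])[[1,0]])).round(1) for i in (0,1)])
for n,uv,z in (("board",(371,161),35),("nest",(302,176),38),("mirror",(185,205),130),("post",(175,118),100),("mug",(182,250),85),("spool",(258,237),42),("jar",(301,243),45),("capcan",(441,198),50),("can",(246,147),75)): print(n,onz(c,uv,z).round(0))
E
```

```text
brown (367.8391418457031, 266.1410827636719) [ 307.1 -209.6   30. ] [40. 79. 40. 79.] [np.float64(-39.9), np.float64(-129.2)]
brown (378.5, 224.0) [ 433.3 -243.5   30. ] [ 55. 107.  55. 106.] [np.float64(-89.6), np.float64(178.7)]
brown (600.0, 241.0) [ 382.3 -961.6   30. ] [257. 283. 267. 275.] [np.float64(-89.5), np.float64(173.7)]
board [ 628. -223.   35.]
nest [578. -10.  38.]
mirror [473. 313. 130.]
post [739. 369. 100.]
mug [349. 330.  85.]
spool [391. 118.  42.]
jar [374. -10.  45.]
capcan [ 511. -432.   50.]
can [657. 157.  75.]
```

View pics/crop1.png

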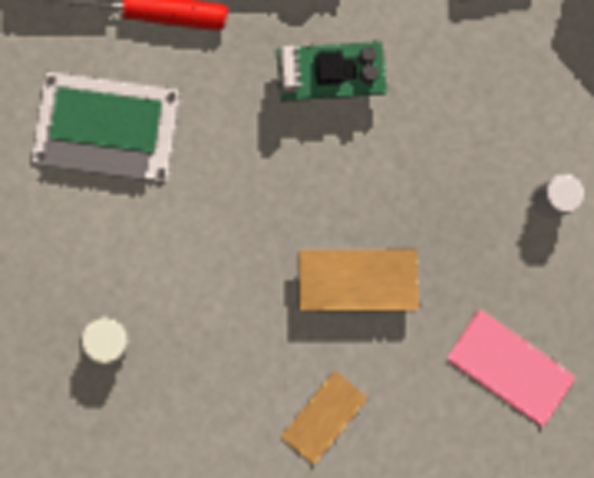

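The crop confirms it: the large brown sheet measures 107x55 mm at (433,-243). The other brown one is 79x40 mm, and the third is pink. The board's heat sink is at its +y (left) end. I'll move to a near view over the sheet, board and nest.

Emit:
step_arm:
  plan:
    - [[-41.6, -23.8, -4.5, 1.13, 1], [-41.6, -23.8, -4.5, 1.13, 1], [-41.6, -23.8, -4.5, 1.13, 1], [-41.6, -23.8, -4.5, 1.13, 1], [-41.6, -23.8, -4.5, 1.13, 1], [-41.6, -23.8, -4.5, 1.13, 1], [-41.6, -23.8, -4.5, 1.13, 1], [-41.6, -23.8, -4.5, 1.13, 1], [-41.6, -23.8, -4.5, 1.13, 1], [-41.6, -23.8, -4.5, 1.13, 1], [-41.6, -23.8, -4.5, 1.13, 1], [-41.6, -23.8, -4.5, 1.13, 1], [-41.6, -23.8, -4.5, 1.13, 1], [-41.6, -23.8, -4.5, 1.13, 1], [-41.6, -23.8, -4.5, 1.13, 1], [-41.6, -23.8, -4.5, 1.13, 1]]

```text
time_s: 2.15
ee_pos: [519.1, 130.9, 281.0]
ee_rot: [180.0, -0.0, 90.4]
force: [-1.1, 0.3, -0.3]
gripper_width: 91.1
gripper_force: 0.0
```

```bash
python3 - <<'E'
from h import *
s=state(); im=grab_frame("wrist"); cv2.imwrite("pics/w1.png",im)
import pickle; pickle.dump(s,open("w1.pkl","wb")); print(s["ee_pos"],s["ee_rot"],s["time_s"])
E
```

```text
[519.11240989 130.93338979 280.95387645] [ 1.79997949e+02 -4.31893528e-03  9.04003857e+01] 2.15
```

View pics/w1.png

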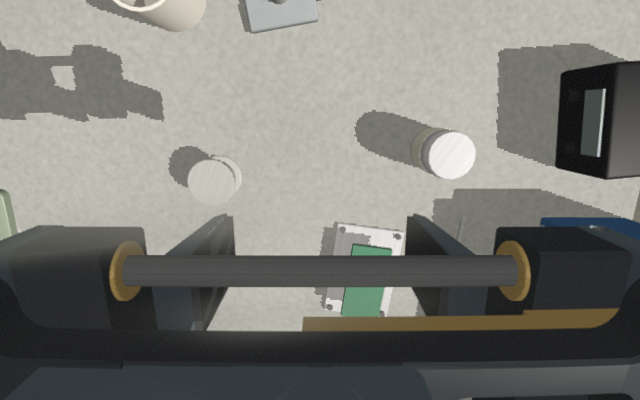

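I misjudged the y shift, and the gripper hides the lower half of the wrist view. Targets show best at the tool's +x side. Next I'll stop at the nest, then at the sheet and board.

Emit:
step_arm:
  plan:
    - [[-19, 4.5, 5, 0, 1], [-19, 4.5, 5, 0, 1], [-19, 4.5, 5, 0, 1], [-19, 4.5, 5, 0, 1], [-19, 4.5, 5, 0, 1], [-19, 4.5, 5, 0, 1]]

```text
time_s: 2.95
ee_pos: [565.5, -57.4, 231.5]
ee_rot: [180.0, -0.0, 90.5]
force: [0.3, 0.2, 0.1]
gripper_width: 91.0
gripper_force: 0.0
```

```bash
python3 - <<'E'
from h import *
import pickle
s=state(); im=grab_frame("wrist"); cv2.imwrite("pics/w2.png",im); pickle.dump(s,open("w2.pkl","wb")); print(s["ee_pos"],s["ee_rot"],s["time_s"],abs(s["qvel"]).max())
E
```

```text
[565.4690967  -57.4208118  231.48381993] [ 1.79957212e+02 -3.78150663e-02  9.04696997e+01] 2.95 0.6510727881840981
```

Emit:
step_arm:
  plan:
    - [[-20, -6, 0, 0, 1], [-20, -6, 0, 0, 1], [-20, -6, 0, 0, 1], [-20, -6, 0, 0, 1], [-20, -6, 0, 0, 1], [-20, -6, 0, 0, 1]]

```text
time_s: 3.75
ee_pos: [507.5, -257.3, 231.1]
ee_rot: [180.0, -0.1, 90.5]
force: [0.1, -0.4, -0.1]
gripper_width: 91.3
gripper_force: 0.0
```

```bash
python3 - <<'E'
from h import *
import pickle
s=state(); im=grab_frame("wrist"); cv2.imwrite("pics/w3.png",im); pickle.dump(s,open("w3.pkl","wb")); print(s["ee_pos"],s["ee_rot"],s["time_s"],abs(s["qvel"]).max())
a=cv2.imread("pics/w2.png")[0:300,80:560]
cv2.imwrite("pics/m.png",np.vstack([a,im[0:300,80:560]]))
E
```

```text
[ 507.50410522 -257.27908387  231.09349919] [ 1.79972615e+02 -5.46309137e-02  9.05083377e+01] 3.75 0.4674401082133183
```

View pics/m.png

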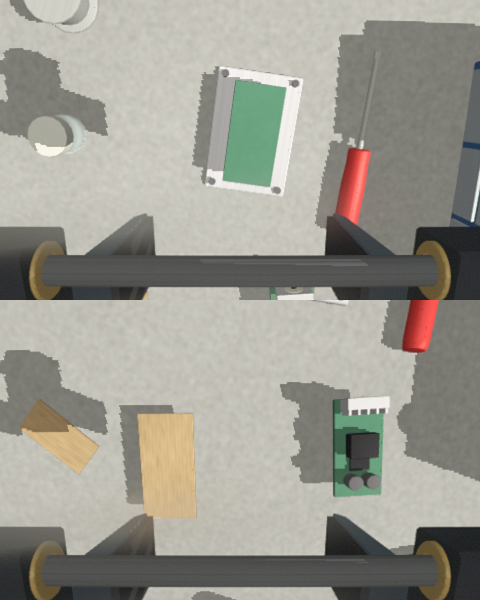

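The upper picture shows the nest's green top at about u 303–367, v 80–188. The lower picture shows the sheet at u 217–276, v 113–217. It also shows the board at u 413–462, v 100–196, with its heat sink at the top, which is +y.

```bash
cat > m.py <<'E'
from h import *
import pickle
def rect(name,lo,hi,roi,z,c,im):
    hsv=cv2.cvtColor(im,cv2.COLOR_BGR2HSV); m=cv2.inRange(hsv,lo,hi)
    q=np.zeros_like(m); x0,x1,y0,y1=roi; q[y0:y1,x0:x1]=m[y0:y1,x0:x1]
    q=cv2.morphologyEx(q,cv2.MORPH_OPEN,np.ones((3,3)))
    k=max(cv2.findContours(q,0,1)[0],key=cv2.contourArea).reshape(-1,2)
    W=np.array([onz(c,p,z)[:2] for p in k],np.float32)
    r=cv2.minAreaRect(W); P=cv2.boxPoints(r)
    L=max(r[1]); i=0 if np.linalg.norm(P[1]-P[0])>np.linalg.norm(P[2]-P[1]) else 1
    d=P[i+1]-P[i]; d=d if d[1]>0 else -d
    print(name,"centre",np.round(r[0],1),"size",np.round(r[1],1),"long axis",np.degrees(np.arctan2(d[1],d[0])).round(2),"px",k.min(0),k.max(0)); return P
E
python3 - <<'E'
from m import *
s=pickle.load(open("w2.pkl","rb")); im=cv2.imread("pics/w2.png")
rect("nest",(60,60,30),(95,255,255),(250,420,40,220),38,cam("wrist",s),im)
s=pickle.load(open("w3.pkl","rb")); im=cv2.imread("pics/w3.png"); c=cam("wrist",s)
rect("sheet",(8,60,80),(25,255,255),(205,300,90,240),30,c,im)
print(rect("board",(60,60,30),(95,255,255),(400,500,60,220),33,c,im))
E
```

```text
nest centre [577.7  -8.7] size [98.5 48.8] long axis 82.58 px [304  81] [364 185]
sheet centre [ 431.4 -242.6] size [ 56.6 109.4] long axis 90.79 px [217 113] [276 217]
board centre [ 627. -221.] size [50.4 98.1] long axis 94.21 px [413 100] [462 196]
[[ 598.2647  -173.93051]
 [ 605.4732  -271.7672 ]
 [ 655.7032  -268.0663 ]
 [ 648.4947  -170.22961]]
```

Sizes match: 98x49, 109x57 and 98x50 mm. Next I'll grasp the sheet at (431,-243).

Emit:
step_arm:
  plan:
    - [[1.5, -7.6, 10, -0.005, 1], [1.5, -7.6, 15, -0.005, 1], [1.5, -7.6, 15, -0.005, 1], [1.5, -7.6, 18, -0.005, 1], [1.5, -7.6, 20.1, -0.005, 1], [1.5, -7.6, 20.1, -0.005, 1], [1.5, -7.6, 20.1, -0.005, 0.62], [1.5, -7.6, 20.1, -0.005, 0.55], [1.5, -7.6, 20.1, -0.005, 0.4], [1.5, -7.6, 20.1, -0.005, 0.4], [1.5, -7.6, 20.1, -0.005, 0.4], [1.5, -7.6, 20.1, -0.005, 0.4]]
  newtons: 12

```text
time_s: 5.3
ee_pos: [431.0, -244.8, 30.4]
ee_rot: [180.0, 0.0, 90.7]
force: [-0.2, 0.0, 5.4]
gripper_width: 56.2
gripper_force: 12.0
```

Emit:
step_arm:
  plan:
    - [[0, 0, -3, 0, 0.4], [0, 0, -7, 0, 0.4], [6, 3.9, -7, 0.07, 0.4], [12, 7.8, -7, 0.14, 0.4], [18, 11.6, -7, 0.14, 0.4], [21.5, 13.8, -7, 0.141, 0.4], [23.2, 14.9, -7, 0.141, 0.4], [23.2, 14.9, -7, 0.141, 0.4], [23.2, 14.9, -7, 0.141, 0.4], [23.2, 14.9, -5, 0.141, 0.4], [23.2, 14.9, -3, 0.141, 0.4], [23.2, 14.9, -2.2, 0.141, 0.4], [23.2, 14.9, -2.2, 0.141, 0.4], [23.2, 14.9, -2.2, 0.141, 0.4]]

```text
time_s: 7.05
ee_pos: [577.3, -11.3, 52.6]
ee_rot: [179.9, -0.0, 82.6]
force: [1.9, 0.3, -0.6]
gripper_width: 55.9
gripper_force: 12.0
```

```bash
python3 - <<'E'
from h import *
s=state(); print(s["ee_pos"],s["ee_rot"],s["force"],s["torque"],s["gripper_width"])
a=grab_frame("wrist")
b=cv2.resize(grab_frame("top")[130:220,250:350],(480,432)); 
cv2.imwrite("pics/p1.png",np.hstack([a[60:340,160:480],cv2.resize(b,(311,280))]))
E
```

```text
[577.26652226 -11.29338834  52.64130459] [ 1.79936256e+02 -8.80109775e-03  8.25789453e+01] [ 1.8538618   0.308878   -0.57141324] [-0.07900883  0.0802985   0.07952207] 55.88423569898436
```

View pics/p1.png

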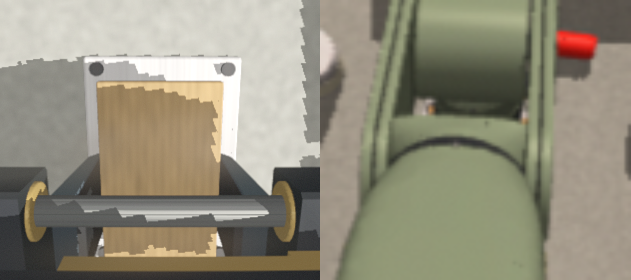

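The picture shows the sheet over the base plate, square, with equal side margins. Now I'll lower it gently.

Emit:
step_arm:
  plan:
    - [[0, 0, 0.5, 0, 0.4], [0, 0, 0.75, 0, 0.4], [0, 0, 0.85, 0, 0.4], [0, 0, 0.92, 0, 0.4], [0, 0, 0.92, 0, 0.4], [0, 0, 0.92, 0, 0.4]]

```text
time_s: 7.9
ee_pos: [576.7, -10.8, 43.4]
ee_rot: [-180.0, -0.0, 82.6]
force: [-2.4, -0.4, 4.5]
gripper_width: 56.0
gripper_force: 12.0
```

Emit:
step_arm:
  plan:
    - [[0, 0, 0, 0, 0.66], [0, 0, 0, 0, 0.7], [0, 0, 0, 0, 0.8], [0, 0, 0, 0, 0.8], [0, 0, -2, 0, 0.8], [0, 0, -6, 0, 0.8], [0, 0, -12, 0, 0.9], [-5, 0, -18, 0, 1], [-5, 0, -18, 0, 1], [-5, 0, -18, 0, 1], [-5, 0, -18, 0, 1]]

```text
time_s: 9.28
ee_pos: [569.5, -59.7, 220.6]
ee_rot: [-179.8, -0.0, 82.6]
force: [-1.0, 0.1, -0.0]
gripper_width: 91.0
gripper_force: 0.0
```

```bash
python3 - <<'E'
from m import *
s=state(); im=grab_frame("wrist"); cv2.imwrite("pics/w4.png",im); print(s["ee_pos"],s["ee_rot"],s["time_s"],abs(s["qvel"]).max(),s["force"])
rect("sheet",(8,60,60),(25,255,255),(235,405,20,250),43,cam("wrist",s),im)
E
```

```text
[569.52631322 -59.74217957 220.61008391] [-1.79766637e+02 -3.25051454e-02  8.26255218e+01] 9.275 0.3556988328705299 [-1.00352806  0.07929351 -0.01597172]
sheet centre [575.8  -8.4] size [108.4  55.5] long axis 82.6 px [291  72] [351 188]
```

Emit:
step_arm:
  plan:
    - [[-7, 3.8, 2, -0.1, 1], [-12, 6.5, 6, -0.2, 1], [-14.4, 7.6, 9, -0.202, 1], [-14.4, 7.6, 11, -0.202, 1], [-14.4, 7.6, 14, -0.202, 1], [-14.4, 7.6, 16, -0.202, 1], [-14.4, 7.6, 17, -0.202, 1], [-14.4, 7.6, 17, -0.202, 1], [-14.4, 7.6, 17, -0.202, 1]]

```text
time_s: 10.45
ee_pos: [628.0, -213.0, 53.4]
ee_rot: [179.9, 0.0, 94.2]
force: [0.3, 1.0, 0.1]
gripper_width: 91.2
gripper_force: 0.0
```

Emit:
step_arm:
  plan:
    - [[0, -0.15, 0.3, 0, 1], [0, -0.15, 0.44, 0, 1], [0, -0.15, 0.44, 0, 0.62], [0, -0.15, 0.44, 0, 0.55], [0, -0.15, 0.44, 0, 0.5], [0, -0.15, 0.44, 0, 0.4], [0, -0.15, 0.44, 0, 0.4], [0, -0.15, 0.44, 0, 0.4], [0, -0.15, 0.44, 0, 0.4]]
  newtons: 30

```text
time_s: 11.58
ee_pos: [626.1, -213.2, 48.4]
ee_rot: [180.0, 0.0, 94.2]
force: [0.1, -0.1, 0.1]
gripper_width: 49.7
gripper_force: 30.0
```

```bash
python3 - <<'E'
from h import *
s=state(); print(s["ee_pos"],s["ee_rot"],s["force"],s["torque"],s["gripper_width"],s["gripper_force"])
E
```

```text
[ 626.07315964 -213.18953721   48.36265085] [1.79972491e+02 2.27652661e-03 9.41836110e+01] [ 0.0904254  -0.07343162  0.05483133] [-0.04378769 -0.11804565  0.01393546] 49.68534411809841 29.999827444553375
```

Emit:
step_arm:
  plan:
    - [[0, 0, -0.2, 0, 0.4], [0, 0, -0.4, 0, 0.4], [0, 0, -0.6, 0, 0.4], [0, 0, -0.8, 0, 0.4], [0, 0, -0.8, 0, 0.4]]

```text
time_s: 12.2
ee_pos: [626.0, -213.2, 56.6]
ee_rot: [180.0, 0.0, 94.2]
force: [0.4, 0.3, -2.4]
gripper_width: 49.6
gripper_force: 30.0
```

```bash
python3 - <<'E'
from h import *
s=state(); print(s["ee_pos"],s["ee_rot"],s["force"],s["torque"],s["gripper_width"],s["gripper_force"])
c=cam("wrist",s);a=grab_frame("wrist");cv2.imwrite("pics/w5.png",np.hstack([a[100:400,160:480],grab_frame("scene")[230:330,250:360].repeat(3,0).repeat(3,1)]))
E
```

```text
[ 625.96861031 -213.2393743    56.5856512 ] [1.79975758e+02 4.33181856e-03 9.41789221e+01] [ 0.38809365  0.30347111 -2.37833451] [-0.07124067  0.01321947  0.0097809 ] 49.58058662398639 29.99946355819702
```

View pics/w5.png

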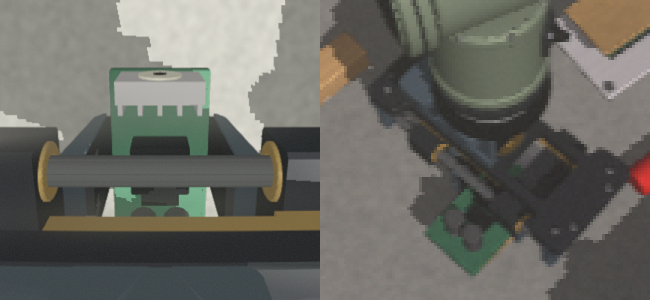

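```bash
python3 - <<'E'
from h import *
s=state(); c=cam("wrist",s)
e=np.array([s["ee_pos"][0],s["ee_pos"][1]]); a=np.radians(94.2); x=np.array([np.cos(a),np.sin(a)]); y=np.array([-x[1],x[0]])
o=np.array([626.9,-220.5]); o=o+y*((e-o)@y); print("off",(e-o)@x)
for n,(px,py,pz) in dict(mark=(50,0,21),bl=(50,25,0),br=(50,-25,0),tl=(50,25,8),tr=(50,-25,8),hs=(50,19,34),rear=(-50,-25,8)).items():
    for t in (0,5): # nose-down tilt deg about grip
        g=np.radians(t); gx=(e-o)@x; d=px-gx; h=pz-5
        X=np.r_[o+x*(gx+d*np.cos(g)-h*np.sin(g)*-1)+y*py, 25+8.2+5-d*np.sin(g)+h*np.cos(g)]
        print(n,t,proj(c,X).round(0))
E
```

```text
off 7.394157061707347
mark 0 [322. 173.]
mark 5 [321. 169.]
bl 0 [273. 166.]
bl 5 [273. 166.]
br 0 [370. 166.]
br 5 [369. 166.]
tl 0 [270. 168.]
tl 5 [271. 167.]
tr 0 [372. 169.]
tr 5 [371. 167.]
hs 0 [276. 178.]
hs 5 [277. 171.]
rear 0 [365. 344.]
rear 5 [366. 350.]
```

No tilt: the mark was predicted at v 173 and seen at 175. The weight is about 2.4 N. Next I'll carry the board over the separator.

Emit:
step_arm:
  plan:
    - [[0, 0, -3, 0, 0.4], [2, -0.3, -6.3, 0, 0.4], [6, -1, -6.3, 0.06, 0.4], [10.5, -1.6, -6.3, 0.12, 0.4], [15, -2.3, -6.3, 0.2, 0.4], [19, -3, -6.3, 0.202, 0.4], [21.5, -3.3, -6.3, 0.202, 0.4], [21.5, -3.3, -6.3, 0.202, 0.4], [21.5, -3.3, -4.5, 0.202, 0.4], [21.5, -3.3, -3, 0.202, 0.4], [21.5, -3.3, -2, 0.202, 0.4], [21.5, -3.3, -1.6, 0.202, 0.4], [21.5, -3.3, -1.6, 0.202, 0.4], [21.5, -3.3, -1.6, 0.202, 0.4]]

```text
time_s: 14.05
ee_pos: [577.7, -1.2, 72.8]
ee_rot: [179.9, -0.0, 82.6]
force: [-0.4, 0.3, -1.7]
gripper_width: 49.8
gripper_force: 30.0
```

```bash
python3 - <<'E'
from m import *
s=state(); print(s["ee_pos"],s["ee_rot"],s["force"],s["torque"],s["gripper_width"])
a=grab_frame("wrist"); cv2.imwrite("pics/w6.png",a); pickle.dump(s,open("w6.pkl","wb"))
c=cam("wrist",s)
x=np.array([np.cos(np.radians(82.6)),np.sin(np.radians(82.6))]);y=np.array([-x[1],x[0]])
# sheet far edge corners predicted & board front corners
for C in ((575.8,-8.4),(577.0,-8.6)):
  for sx,sy in ((55,28),(55,-28)): print("sheet",proj(c,np.r_[np.array(C)+x*sx+y*sy,43]).round(1))
cv2.imwrite("pics/w6c.png",cv2.resize(a[110:320,220:420],None,fx=2.8,fy=2.8))
E
```

```text
[577.69568009  -1.19729144  72.83281663] [ 1.79937578e+02 -1.20956339e-02  8.26073571e+01] [-0.40341056  0.29655897 -1.74957704] [-0.05247388  0.07083908 -0.01143132] 49.825238224038635
sheet [266.6 154.4]
sheet [372.6 154.5]
sheet [268.9 154.5]
sheet [374.9 154.6]
```

View pics/w6c.png

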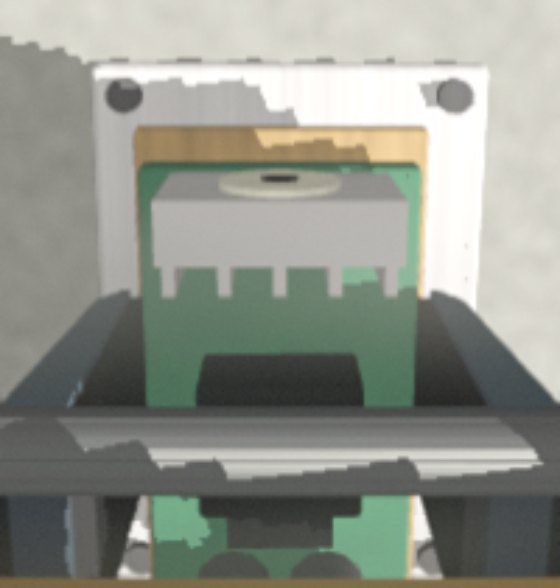

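The picture shows the board square over the sheet, which is visible all round with near-equal margins. The heat sink faces +y, towards the mirror. Lowering now.

Emit:
step_arm:
  plan:
    - [[0, 0.05, 0.3, 0, 0.4], [0, 0.05, 0.45, 0, 0.4], [0, 0.05, 0.53, 0, 0.4], [0, 0.05, 0.58, 0, 0.4], [0, 0.05, 0.62, 0, 0.4], [0, 0.05, 0.62, 0, 0.4]]

```text
time_s: 14.85
ee_pos: [577.8, -1.2, 66.4]
ee_rot: [180.0, -0.0, 82.6]
force: [-1.5, 0.0, 0.8]
gripper_width: 49.3
gripper_force: 30.0
```

Emit:
step_arm:
  plan:
    - [[0, 0, 0.03, 0, 0.4], [0, 0, 0.03, 0, 0.4]]

```text
time_s: 15.1
ee_pos: [577.8, -1.2, 66.3]
ee_rot: [180.0, -0.0, 82.6]
force: [-2.8, -0.1, 5.9]
gripper_width: 49.6
gripper_force: 30.0
```

Emit:
step_arm:
  plan:
    - [[0, 0, 0, 0, 0.58], [0, 0, 0, 0, 0.65], [0, 0, 0, 0, 0.8], [0, 0, 0, 0, 0.8], [0, 0, -2, 0, 0.8], [0, 0, -6, 0, 0.8], [0, 0, -11, 0, 0.9], [-5, 0, -15.5, 0, 1], [-6, 0, -15.5, 0, 1], [-6, 0, -15.5, 0, 1], [-6, 0, -15.5, 0, 1]]
  newtons: 20

```text
time_s: 16.48
ee_pos: [569.3, -60.0, 219.1]
ee_rot: [-179.8, -0.0, 82.6]
force: [-0.5, 0.3, 0.0]
gripper_width: 91.3
gripper_force: 0.0
```

```bash
python3 - <<'E'
from m import *
s=state(); im=grab_frame("wrist"); cv2.imwrite("pics/w7.png",im); pickle.dump(s,open("w7.pkl","wb"));print(s["ee_pos"],s["ee_rot"],s["time_s"],abs(s["qvel"]).max(),s["force"])
c=cam("wrist",s)
rect("board",(60,60,30),(95,255,255),(235,405,20,250),51,c,im)
rect("sheet",(8,60,60),(25,255,255),(235,405,20,250),43,c,im)
E
```

```text
[569.2815068  -59.95377519 219.12312086] [-1.79809825e+02 -3.75527440e-02  8.26204534e+01] 16.475 0.46351985465285145 [-0.54632449  0.27269894  0.02793585]
board centre [575.7  -9.1] size [97.2 49. ] long axis 82.72 px [294  78] [348 185]
sheet centre [576.3 -62.4] size [ 3.  40.2] long axis 172.74 px [308 186] [349 189]
```

Emit:
step_arm:
  plan:
    - [[6, -3, -4, 0, 1], [12, -8, -4, 0, 1], [18, -13, -4, 0, 1], [24, -14, -4, 0, 1], [26, -14, -4, 0, 1], [26, -14, -4, 0, 1], [26, -14, -4, 0, 1], [26, -14, -4, 0, 1]]

```text
time_s: 17.52
ee_pos: [464.7, 214.1, 260.4]
ee_rot: [-180.0, 0.0, 82.5]
force: [0.3, 0.0, -2.0]
gripper_width: 91.4
gripper_force: 0.0
```

```bash
python3 - <<'E'
from m import *
s=state(); im=grab_frame("wrist"); cv2.imwrite("pics/w8.png",im); pickle.dump(s,open("w8.pkl","wb"));print(s["ee_pos"],s["ee_rot"],s["time_s"],abs(s["qvel"]).max())
a=cv2.imread("pics/w7.png")[20:260,200:440]
cv2.imwrite("pics/m2.png",np.vstack([cv2.resize(a,(200,200)),np.zeros((0,200,3),np.uint8)]) if 0 else np.vstack([im[:330],np.pad(a,((0,0),(0,400),(0,0)))]))
E
```

```text
[464.72215304 214.12060542 260.4270194 ] [-1.79957180e+02  4.06968863e-02  8.25355512e+01] 17.525 0.6392847940843916
```

View pics/m2.png

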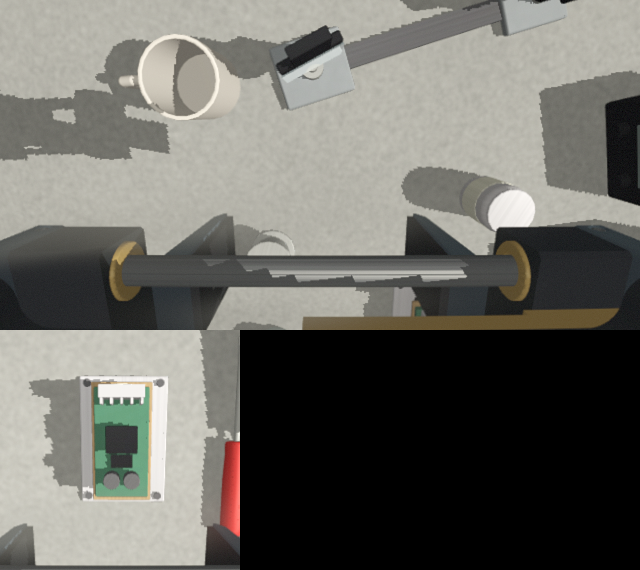

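The stack is placed square, with even margins. The mirror tab is at about (313,45), and the rail runs up to the camera foot at (530,15). I'll get a better view of the stand.

Emit:
step_arm:
  plan:
    - [[4, 9.5, -3, 0, 1], [4, 9.5, -3, 0, 1], [4, 9.5, -3, 0, 1], [4, 9.5, -3, 0, 1]]

```text
time_s: 18.08
ee_pos: [563.6, 241.4, 290.2]
ee_rot: [-179.9, 0.1, 82.5]
force: [-0.6, -0.1, -1.1]
gripper_width: 91.2
gripper_force: 0.0
```

```bash
python3 - <<'E'
from m import *
s=state(); im=grab_frame("wrist"); cv2.imwrite("pics/w9.png",im); pickle.dump(s,open("w9.pkl","wb"));print(s["ee_pos"],s["ee_rot"],s["time_s"],abs(s["qvel"]).max())
cv2.imwrite("pics/w9c.png",cv2.resize(im[0:230,100:500],None,fx=2,fy=2,interpolation=cv2.INTER_CUBIC))
E
```

```text
[563.59861007 241.37759563 290.23501583] [-1.79902324e+02  5.07639592e-02  8.25238137e+01] 18.075 1.0992806059897786
```

View pics/w9c.png

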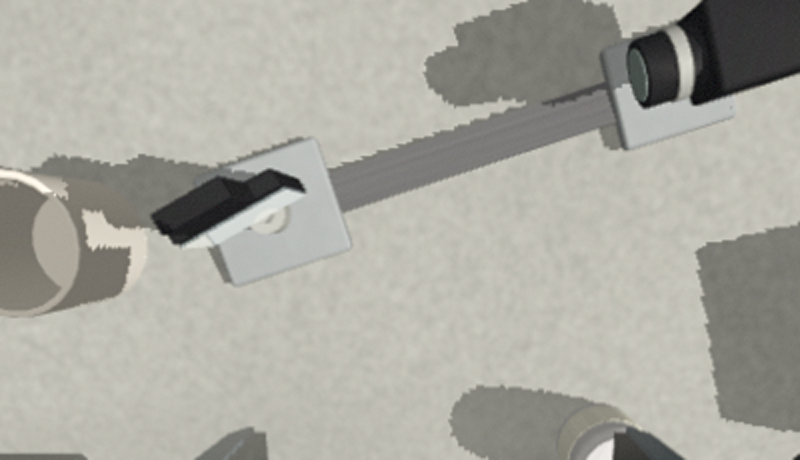

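The picture shows, in crop pixels, the mirror's black frame and tab at (152–305, 170–245) and the rail edges from (343,212) to (612,125). The lens front is at about (637,75). I've used all my picture views, so the rest is numeric.

```bash
python3 - <<'E'
from m import *
s=pickle.load(open("w9.pkl","rb")); im=cv2.imread("pics/w9.png"); c=cam("wrist",s)
f=lambda p,z:onz(c,(p[0]/2+100-.25,p[1]/2-.25),z)[:2]
g=cv2.cvtColor(im,cv2.COLOR_BGR2GRAY)
big=cv2.resize(g[60:140,160:270],None,fx=4,fy=4,interpolation=cv2.INTER_CUBIC)
m=((big<62)*255).astype(np.uint8)
k=max(cv2.findContours(m,0,1)[0],key=cv2.contourArea); P=cv2.approxPolyDP(k,5,True).reshape(-1,2)
for p in P:
    q=p/4+[160,60]; print("px",q.round(1),"z152",onz(c,q,152)[:2].round(1),"z110",onz(c,q,110)[:2].round(1))
ang=lambda a,b,z:np.degrees(np.arctan2(*(f(b,z)-f(a,z))[::-1])).round(2)
print("rail",ang((343,212),(612,125),6),ang((331,172),(605,88),6),"plate side",ang((351,243),(317,139),10)-90,"plate bottom",ang((235,284),(351,243),10))
print("lens",f((637,75),90),"plate corners",[f(p,10).round(1) for p in((317,139),(351,243),(235,284))],"ring",f((268,216),10))
np.set_printoptions(linewidth=250); print(g[82:126:2,172:256:2])
E
```

```text
px [251.8  94.8] z152 [518.4 331.6] z110 [510.6 334.9]
px [248.2  89.5] z152 [516.3 336.1] z110 [508.2 340. ]
px [235.5  85.2] z152 [506.6 340.7] z110 [497.1 345.3]
px [221.8  91.2] z152 [494.6 337.6] z110 [483.3 341.8]
px [208.5  88.5] z152 [484.2 341.2] z110 [471.5 345.9]
px [176.  108.2] z152 [454.2 329.6] z110 [437.1 332.5]
px [181.2 116.8] z152 [457.1 322.3] z110 [440.4 324.2]
px [184.2 117.2] z152 [459.5 321.5] z110 [443.1 323.3]
px [187.  121.2] z152 [461.1 318. ] z110 [444.9 319.3]
px [190.8 121.5] z152 [464.2 317.4] z110 [448.5 318.6]
px [241.  93.] z152 [509.9 334.2] z110 [500.9 337.8]
rail 9.93 8.89 plate side 9.549999999999997 plate bottom 11.27
lens [674.1809317  368.48620818] plate corners [array([504.9, 370.7]), array([515.5, 307.7]), array([439.1, 292.4])] ring [467.450246   330.46692381]
[[120 120 121 124 124 124 125 120 124 119 119 122 124 128 162 160 186 192 170 118 124 125 144 167 184 189 191 190 188 189 189 191 191 189 189 190 191 193 190 191 192 192]
 [120 122 121 126 125 124 122 121 121 122 121 120 122 122 119 119 124 125 118 110 127 136 186 190 189 189 191 191
[... 2778 characters left out ...]
88 189 186 187]
 [214 192 193 191 186 191 115  44  48  45  47  36  59 116 197 218 192 216 215 215 214 207 188 185 185 184 185 187 186 186 187 187 188 187 186 188 189 190 189 188 187 188]
 [213 189 193 192 191 194 197  68  43  40  46 109 170 217 222 224 215 197 216 212 196 186 187 185 186 185 185 186 186 187 186 186 187 187 188 188 189 190 188 188 187 188]
 [213 189 186 190 192 193 197 169 138 108 159 220 222 220 220 219 215 189 151 182 186 185 185 186 184 184 185 185 185 187 186 185 186 186 187 187 189 190 188 188 187 188]
 [214 191 186 188 189 192 192 194 197 179 204 199 193 196 194 191 132 126 117 165 187 186 184 183 184 183 184 185 185 184 186 186 186 187 187 186 187 189 187 187 186 188]]
```

Tab axis is (471,331), and the plate's centre agrees at (472,331). Lens distance comes out at 206.6 mm against 207 given. Rest normal is about -69°, and the wanted normal about -29°. Next I'll move over the tab.

Emit:
step_arm:
  plan:
    - [[7.7, -10.35, 2, 1.072, 1], [7.7, -10.35, 4, 1.072, 1], [7.7, -10.35, 9, 1.072, 1], [7.7, -10.35, 9, 1.072, 1], [7.7, -10.35, 9, 1.072, 1], [7.7, -10.35, 9, 1.072, 1], [7.7, -10.35, 9, 1.072, 1], [7.7, -10.35, 9, 1.072, 1], [7.7, -10.35, 9, 1.072, 1]]

```text
time_s: 19.25
ee_pos: [471.1, 332.1, 201.0]
ee_rot: [-180.0, -0.0, 21.2]
force: [-0.4, 0.1, -0.6]
gripper_width: 91.0
gripper_force: 0.0
```

```bash
python3 - <<'E'
from m import *
s=state(); im=grab_frame("wrist"); cv2.imwrite("pics/w10.png",im); pickle.dump(s,open("w10.pkl","wb"));print(s["ee_pos"],s["ee_rot"],s["time_s"],abs(s["qvel"]).max())
c=cam("wrist",s); g=cv2.cvtColor(im,cv2.COLOR_BGR2GRAY)
a=np.radians(21.1); u=np.array([np.cos(a),np.sin(a)]); n=np.array([u[1],-u[0]])
for z,w,t in ((152,17,5),(110,32,8)): print(z,[proj(c,np.r_[np.array([471,331])+u*i*w+n*j*t,z]).round(0) for i in(1,-1) for j in (1,-1)])
np.set_printoptions(linewidth=260); print(g[200:336:6,270:372:3])
E
```

```text
[471.10621246 332.05754804 200.97187978] [-1.79997282e+02 -6.96732262e-03  2.12482354e+01] 19.25 0.3903610892147561
152 [array([331., 201.]), array([314., 201.]), array([330., 253.]), array([314., 253.])]
110 [array([333., 166.]), array([311., 166.]), array([332., 250.]), array([311., 249.])]
[[173 172 171 149 115 117 117 117 117 117 116 114 114 114 101  76  74  72  72  71 165 166 166 164 165 165 167 153 172 173 175 177 174 166]
 [171 150 122 122 115 119 118 116 117 119 117 116 115 113 101  78  77  76  78  78 162 164 166 165 166 166 164 168 171 171 169 168 176 176]
 [123 121 120 120 112 115 115 115 117 116 116 113 161 164 120  81  81  79  80  81 161 164 164 165 166 165 149 170 170 169 173 175 174 173]
 [120 122 122 120 122 120 119 117 119 119 119 114 114 119 103  81  79  81  81  79 163 162 163 163 164 163 171 172 172 170 170 171 167 167]
 [121 122 119 117 118 117 119 117 116 116 173 167 167 171  84  78  77  80  78  76 113 116 111 113 134 164 171 168 168 171 174 170 171 169]
 [118 117 119 118 113 114 118 115 114 111 169 172 172 166 100  72  73  72  71  71 170 173 169 167 168 167 170 1
[... 1691 characters left out ...]
167]
 [121 131 147 148 148 148 142 123 120 119 120 120 149 131 177 165 168 171 171 171 167 171 169 167 169 164 165 166 167 171 173 170 171 168]
 [120 119 120 119 120 119 121 120 121 119 118 117 119 216 183 166 168 168 163 165 170 169 168 165 166 170 169 165 169 168 170 171 164 167]
 [119 118 181 127 119 118 119 117 118 118 116 140 140 140 141 141 141 141 140 141 141 140 141 141 141 140 141 140 140 141 142 141 141 141]
 [119 120 183 179 173 138 115 115 115 115 114 139 138 141 139 138 141 139 142 140 140 130 130 141 139 141 140 141 140 139 141 141 139 140]
 [ 71  68  72  70  70  71  68  68  66  68  65  67  69  68  63  64  66  65  63  65  63  63  63  64  61  62  61  60  60  57  59  59  61  59]]
```

The tab is seen at columns 313–329 against 314–331 predicted, so the axis is confirmed within about 1 mm. Descending and gripping.

Emit:
step_arm:
  plan:
    - [[0, 0, 3, 0, 1], [0, 0, 5, 0, 1], [0, 0, 5.8, 0, 1], [0, 0, 5.8, 0, 0.6], [0, 0, 5.8, 0, 0.3], [0, 0, 5.8, 0, 0.18], [0, 0, 5.8, 0, 0.05], [0, 0, 5.8, 0, 0.05], [0, 0, 5.8, 0, 0.05], [0, 0, 5.8, 0, 0.05], [0, 0, 5.8, 0, 0.05]]
  newtons: 15

```text
time_s: 20.68
ee_pos: [471.3, 332.2, 142.8]
ee_rot: [-180.0, -0.0, 21.2]
force: [0.1, 0.7, -0.7]
gripper_width: 14.0
gripper_force: 0.0
```

```bash
python3 - <<'E'
from m import *
s=state(); print({k:np.round(s[k],2) for k in s})
c=cam("top"); t=cv2.imread("pics/top0.png")
# predicted lens and body in first top view, for the stand angle
for a in (9.5,10.2,11): print(a,proj(c,[471.6+207*np.cos(np.radians(a)),331.3+207*np.sin(np.radians(a)),90]).round(1))
s=pickle.load(open("w9.pkl","rb")); cw=cam("wrist",s)
for a in (9.5,10.2,11):
  L=np.array([471.6+207*np.cos(np.radians(a)),331.3+207*np.sin(np.radians(a)),90]); print(a,"crop px",(proj(cw,L)-[99.75,-.25])*2)
g=cv2.cvtColor(cv2.imread("pics/w9.png"),cv2.COLOR_BGR2GRAY); np.set_printoptions(linewidth=250); print(g[16:58:2,408:456:2])
E
```

```text
{'time_s': np.float64(20.68), 'qpos': array([ 34.04,  22.64,  97.31,   0.  ,  60.05, 102.85]), 'qvel': array([-0.  ,  0.08, -0.16, -0.05, -0.12, -0.02]), 'effort': array([ 0.000e+00, -4.301e+01, -2.094e+01,  2.000e-02, -8.000e-02,
        0.000e+00]), 'ee_pos': array([471.3 , 332.25, 142.84]), 'ee_rot': array([-180.  ,   -0.  ,   21.19]), 'force': array([ 0.06,  0.69, -0.68]), 'torque': array([-0.04,  0.14,  0.03]), 'gripper_force': np.float64(0.0), 'gripper_width': np.float64(14.01)}
9.5 [176.  139.3]
10.2 [175.1 139.4]
11 [174.2 139.6]
9.5 crop px [640.0068138   79.11074152]
10.2 crop px [638.75611929  73.71695118]
11 crop px [637.24428901  67.55875849]
[[119 145 196 196 141 133 130 124 109  93  47  32  53 144 159 163 169  86  28  27  28  26  13  28]
 [119 140 188 186 126 107  82  46  34  30  33  33  36  76 168 173 177 172  41  36  32  30  23  24]
 [118 119 117 108  63  30  27  32  32  33  36  39  31  38 160 183 181 183  73  43  28  32  21  23]
 [112 115 119  84  16  21  38  36  37  37  37  41  42  37  80 186 188 193 146  42  43  33  26  17]
 [120 122 122  52  54  44  29  37  42  3
[... 943 characters left out ...]
1  19]
 [183 187 189 190  92  74  75  89  44  42  43  43  40  40  40  43 150 178 177  93  22  22  23  16]
 [182 188 188 189 131  73  74  84  41  41  42  39  40  40  36  53 160 170 166  45  21  18  18  21]
 [163 189 188 188 188  79  77  95  25  40  38  37  35  36  27  79 158 152 134  16  23  24  22  21]
 [148 189 188 188 189 141  58  53  20  32  32  29  46  77  80 136 171 187 169  30  20  21  26  65]
 [129 187 190 189 189 190  74  14  22  59  97 147 192 193 189 192 191 192 188 104  76 124 178 189]
 [109 183 190 189 189 191 188 126 148 192 193 191 192 191 190 191 191 190 191 193 190 191 191 190]
 [ 95 167 189 190 188 189 190 191 190 190 189 191 190 190 189 190 191 190 190 190 190 190 190 188]]
```

Emit:
step_arm:
  plan:
    - [[0, 0, 0, 0, 0], [0, 0, 0, 0, 0], [0, 0, 0, 0, 0], [0, 0, 0, 0, 0]]
  newtons: 20

```text
time_s: 21.18
ee_pos: [471.6, 331.8, 142.8]
ee_rot: [179.9, -0.0, 21.2]
force: [2.8, -3.7, -0.0]
gripper_width: 9.7
gripper_force: 20.0
```

```bash
python3 - <<'E'
from h import *
s=state(); print({k:np.round(s[k],2) for k in ("ee_pos","ee_rot","force","torque","gripper_width","gripper_force")})
for A in ((471.0,330.7),(471.6,331.3),(472.2,331.6)):
  for M in ((583.0,40.9),(582.2,40.6)):
    d=np.array(M)-A; m=np.degrees(np.arctan2(d[1],d[0])); print(A,M,m.round(2),"psi",((10.2+m)/2+90).round(2))
E
```

```text
{'ee_pos': array([471.55, 331.79, 142.82]), 'ee_rot': array([ 1.7995e+02, -1.0000e-02,  2.1200e+01]), 'force': array([ 2.8 , -3.71, -0.05]), 'torque': array([-0.68, -0.32, -0.02]), 'gripper_width': np.float64(9.73), 'gripper_force': np.float64(20.0)}
(471.0, 330.7) (583.0, 40.9) -68.87 psi 60.67
(471.0, 330.7) (582.2, 40.6) -69.03 psi 60.59
(471.6, 331.3) (583.0, 40.9) -69.01 psi 60.59
(471.6, 331.3) (582.2, 40.6) -69.17 psi 60.51
(472.2, 331.6) (583.0, 40.9) -69.14 psi 60.53
(472.2, 331.6) (582.2, 40.6) -69.29 psi 60.45
```

Emit:
step_arm:
  plan:
    - [[0, 0.06, 0, -0.06, 0], [0, 0.06, 0, -0.14, 0], [0, 0.06, 0, -0.22, 0], [0, 0.06, 0, -0.3, 0], [0, 0.06, 0, -0.38, 0], [0, 0.06, 0, -0.46, 0], [0, 0.06, 0, -0.54, 0], [0, 0.06, 0, -0.62, 0], [0, 0.06, 0, -0.67, 0], [0, 0.06, 0, -0.687, 0], [0, 0.06, 0, -0.687, 0], [0, 0.06, 0, -0.687, 0], [0, 0.06, 0, -0.687, 0]]
  newtons: 25

```text
time_s: 22.8
ee_pos: [471.6, 331.8, 142.9]
ee_rot: [180.0, -0.0, 60.5]
force: [2.3, -2.5, -1.2]
gripper_width: 9.9
gripper_force: 25.0
```

```bash
python3 - <<'E'
from m import *
s=state(); print({k:np.round(s[k],2) for k in ("time_s","ee_pos","ee_rot","force","torque","gripper_width","gripper_force")})
c=cam("scene"); im=grab_frame("scene"); cv2.imwrite("pics/s2.png",im)
hsv=cv2.cvtColor(im,cv2.COLOR_BGR2HSV)
print("mark px pred",proj(c,[583,40.9,64]).round(1))
m=cv2.inRange(hsv,(60,60,30),(95,255,255)); m[:200]=0;m[280:]=0;m[:,:300]=0;m[:,400:]=0
k=max(cv2.findContours(m,0,1)[0],key=cv2.contourArea); r=cv2.minAreaRect(np.array([onz(c,p.ravel().astype(float),51)[:2] for p in k],np.float32)); print("board by scene",r)
E
```

```text
{'time_s': np.float64(22.8), 'ee_pos': array([471.55, 331.78, 142.85]), 'ee_rot': array([ 1.800e+02, -2.000e-02,  6.054e+01]), 'force': array([ 2.32, -2.5 , -1.16]), 'torque': array([-0.42, -0.27,  0.03]), 'gripper_width': np.float64(9.85), 'gripper_force': np.float64(25.0)}
mark px pred [370.6 214.8]
board by scene ((575.8203125, -11.817943572998047), (95.0447769165039, 51.01634216308594), 83.76181030273438)
```

```bash
python3 -c "
from workcell import *
print(job_done())"
```

```text
the job is handed in; nothing more can be done
None
```

I handed the job in at about 23 s: the separator and upper module are stacked on the nest and released, with the heat sink towards the mirror. The gripper is holding the mirror turned 0.687 rad, an angle calculated from measured positions because I had no view through the stand camera. By camera, the separator sits about 1–2 mm off the lower module's centre.

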